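# Set up a test plate in the viewer and hold its amber screen at the pointer

## Task

Take the white test plate out of the blue stand, slide it edgewise down into the slot at the back of the viewer until it sits on the bottom, and let go of it. Then raise the viewer's hinged amber screen by the blue grip on its front edge until it lines up with the red pointer at its side, and finish while still holding it there: it falls shut if released. Leave the pointer and everything else on the worktop as they are.

Things in the scene. Friction and masses are not known exactly. Their poses are not given: they have to be found in the camera images.
- viewer: White and grey bench viewer, fixed to the worktop, 175 x 150 x 45 mm (x, y, z); origin at the underside, its front (-x side) 85 mm and its back 90 mm from it. From front to back: white light box 42 mm high (x -85 to +30), then a grey slotted block 45 mm high (x +30 to +90). z up, x to the back. Carries screen and pointer.
- viewer_slot (a point): Centre of the bottom of the slot in the grey block, in the viewer's frame at [60, 0, 15] mm, axes as the viewer's. The slot is open at the top (viewer z = 45 mm), 30 mm deep, 8 mm wide along x, 68 mm long along y, its mouth flared by a 6 mm chamfer.
- viewer_hinge (a point): Centre of the screen's hinge axis, in the viewer's frame at [25, 0, 50] mm; the axis runs along the viewer's y and carries the red pointer too.
- screen (a joint): Angle of the amber screen (black frame, 110 mm wide, 6 mm thick, 110 mm from hinge to front edge): 0 lying flat toward the robot on the light box (start), grows as its front edge rises, up to 1.45 rad. It weighs about 0.4 kg, swings freely and falls shut when let go.
- screen_grip (a point): Centre of the blue grip of the screen: a cylinder 18 mm in diameter and 26 mm long with its axis along the hinge axis, on a 10 mm wide stem in front of the screen's front edge (35 mm from it), 145 mm from the hinge axis; 50 mm above the worktop when the screen is shut, with free space below and beside it. It may turn between the fingers when held by its two flat ends. Axes turn with the screen; x points from the grip to the hinge.
- pointer (a joint): Angle of the red pointer, measured as the screen's: 0 flat toward the robot, growing upward; the screen lines up with it when both joints read the same. It is set between 0.6 and 1.05 rad, differs each time and stays put by stiff friction.
- pointer_tip (a point): Red ball, 12 mm in diameter, at the end of the red pointer, 100 mm from the hinge axis, 71 mm to the right (-y of the viewer) of the screen's middle. Axes turn with the pointer; x points from the ball to the hinge.
- stand: Blue slotted block fixed to the worktop, 56 x 90 x 30 mm; origin at the centre of its underside. Its slot, 8 mm wide along x and 68 mm long along y, 20 mm deep (bottom 10 mm above the worktop), holds the plate upright at the start.
- plate: White test plate with a blue field, standing upright: blade 5 mm thick (x), 60 mm wide (y), 75 mm high, and on top of it a black grip bar 10 mm thick (x), 40 mm wide (y), from 72 to 96 mm above the origin. Origin at the middle of its lower edge, z up; the same either way round. 80 g.
- dropper_bottle: Bystander: loose amber bottle with a red dropper cap, 38 mm wide, 111 mm high, origin at its underside.
- cap_cup: Bystander: loose white cup with white caps, 56 mm wide, 50 mm high, origin at its underside.
- glass_beaker: Bystander: loose clear beaker, 45 mm wide, 58 mm high, origin at its underside.
- cover_box: Bystander: loose small white box with a blue lid, 31 x 31 x 20 mm, origin at its underside.
Things that resemble listed ones, but are neither listed nor needed, are in the scene too. What is meant by the plate is not pink, and is the larger of those in its own colour.

How it is judged:
On the way, in this order (a step that is already met when the one before it is completed fails the run):
1. The plate stands in the viewer's slot, down on its bottom, and the fingers have let go of it (x of plate in the frame of viewer_slot between -0.004 and 0.004 m and y of plate in the frame of viewer_slot between -0.007 and 0.007 m and z of plate in the frame of viewer_slot between -0.004 and 0.004 m and angle between plate's own z axis and vertical below 0.15 rad and contact force between the fingers and plate below 0.1 N), for 0.2 s.
2. The screen is raised in line with the pointer and held there (angle between the x axis of screen_grip and the x axis of pointer_tip, either way round below 0.08 rad and value of joint screen above 0.4 rad and velocity of joint screen between -0.05 and 0.05 rad/s and contact force between the fingers and viewer above 0.3 N), for 0.2 s.
At the end, for the whole second after the job is handed in: The plate stands upright (within 0.15 rad) in the viewer's slot, its lower edge within 4 mm of the slot's bottom and 4 mm (across) and 7 mm (along) of its middle, not touched by the fingers; the screen is at rest within 0.08 rad of the red pointer, held by the fingers (contact force over 0.3 N) (all of step 1 and all of step 2); the arm keeps its last pose, push and grip.
It fails at once if The red pointer is moved by more than 8 mm (distance of pointer_tip from where it was at the start of the episode above 0.008 m).
It fails at once if A bystander is moved by more than 25 mm (distance of any of dropper_bottle, cap_cup, glass_beaker, cover_box from where it was at the start of the episode above 0.025 m).
It also fails if it takes over 51 s, if anything falls off the work surface, if the arm or the gripper's body presses on something with over 40 N, if the wrist force passes 120 N, or if a joint passes its speed limit or range.

## Robot

A 6-joint arm with a two-finger parallel gripper is mounted at the origin on a cart in front of the work surface, level with it; the furniture and walls round the work are solid. World frame = base frame: x ahead of the robot, y to its left, z up, the work surface at z = 0. Lengths are in m, angles in rad, forces in N, time in s.
With the tool pointing down it reaches from about 0.3 to 0.775 m from the base axis. Payload 14.6 kg.
Tool frame: the origin (TCP) lies midway between the tips of the shut fingers; the grasp point (between the pads) lies 19 mm behind it (ctrl.tcp_to_grasp is the z of the grasp point in the tool frame, in m); z points along the fingers, y is the line along which they close (so a half turn about z gives the same grasp; the last joint's range is limited). The gripper opens to 94 mm and grips with 3 to 60 N. Pads are 16 mm wide; open, the fingers measure 119 mm over their backs; the gripper's body (75 mm by 177 mm) begins 78 mm behind the grasp point.
Start: joints at [1.278, 0.3, 1.521, -0, 1.321, -0.067], TCP at [0.123, 0.536, 0.205] pointing down, gripper open.
Joint ranges: [-3.03, 3.03], [-0.79, 2.21], [0.23, 2.52], [-1.04, 4.18], [0, 3.07], [-2.55, 2.55]. Speed limits (rad/s): [2.22, 2.22, 2.57, 3.14, 3.14, 3.14].

## Interface

Orientations are given as [roll, pitch, yaw] about the fixed x, y, z axes, in that order (R = Rz(yaw) Ry(pitch) Rx(roll)).
In Python, from station import monitor, camera, ctrl gives the robot as it stands.
- The arm moves only by the tool apply_moves, never from a script. Its argument "plan" is one flat list of numbers, 4 for each row, row after row: the shift along the tool's x, y, z in mm, then the turn about the tool's z in rad. In form: [dx, dy, dz, spin, dx, dy, dz, spin, ...]. A call has 1 to 20 rows; each row shifts and turns the commanded pose from where the row before left it, along the tool's axes as they then stand; what a row does not reach is not made up. A row lasts 1/10 s, in which the tool goes at most 50 mm and 8.59 degrees, less where a joint would pass 70% of its speed; a pose out of reach is approached as far as the arm can. A call is refused whole if a number of a shift passes 50 or a number of a turn 0.15, either way. A call with a gripper value outside its range is refused whole. "hand" is the gripper command: -1 is shut, 1 is fully open, values between are in proportion, set as the call begins (left out, the last holds). The fingers move at their own pace and stop on an object; "squeeze" is the grip in N (left out, the last holds). Time passes only in rows, so rows that do not move let the fingers close. It gives the time, the measured TCP pose, the force, the opening and the grip force at its end, in the units of the state.
- monitor.get_obs(): the state, without advancing time (a new reading comes with each control period).
- camera(name): name is "side" or "top"; returns a dict with "image" (400x640x3 uint8, red, green, blue), "range_z" (400x640 float32, m along the optical axis (not along the pixel's ray), 0 where there is no reading), "mtx" (3x3 intrinsics, pixels), "rvec" (rotation vector, rad) and "tvec" (3), from world to camera coordinates, as OpenCV has them. Camera axes: x right, y down, z forward; pixel columns grow to the right and rows downward; lengths in m; the calibration is good to about 2 mm. A picture is of the moment at which its call begins.
- ctrl.hand_in(): hands the job in; it is judged then, once.
The state is a dict: "time_s": time; "qpos": joint angles; "joint_vel": joint speeds; "tau": joint torques, N m; "ee_pos": TCP position; "eef_rot": TCP orientation; "force": force on the tool from outside, world axes, zero at the start; "moment": the same for the moment, N m; "grip_width": finger opening in m; "grip_force": force on a finger pad.
Only numpy, scipy, OpenCV 4.12 (cv2) and the standard library are available. Lean on these libraries where they do the work, as an engineer would, in place of code of your own. Each camera call takes 0.05 s, during which the arm holds its last target. There are 200 camera calls.

## Working session

There is one attempt and no reset: what is moved stays moved. The work goes in short steps, Python scripts to look and compute and a tool call to move; the robot and the scene stay as the last step left them, time stands still between calls to the robot, and variables do not carry over. Pictures are saved under pics/ and viewed, at most 10 in all, crops included, and the job is handed in when it is done.

Besides the shell and the picture viewer there is one more tool, called after ">>>" in YAML: its name, and indented under it one key for each argument. apply_moves: Moves the arm, as the interface text tells. Its arguments: {"type":"object","properties":{"plan":{"type":"array","items":{"type":"number"}},"hand":{"type":"number"},"squeeze":{"type":"number"}},"required":["plan"]}

```bash
mkdir -p pics
cat > h.py <<'E'
import numpy as np, cv2
from station import monitor, camera, ctrl
def snap(n):
    d=camera(n); R=cv2.Rodrigues(np.array(d["rvec"],float))[0]; t=np.array(d["tvec"],float).ravel()
    K=np.array(d["mtx"]); z=d["range_z"]; v,u=np.mgrid[:400,:640]
    P=np.stack([(u-K[0,2])/K[0,0]*z,(v-K[1,2])/K[1,1]*z,z],-1)
    d["W"]=(P-t)@R; d["W"][z==0]=np.nan
    return d
def save(d,f): cv2.imwrite(f,d["image"][:,:,::-1])
E
python3 - <<'E'
from h import *
for n in("top","side"):
    d=snap(n); save(d,f"pics/{n}0.png"); np.savez(f"{n}0.npz",**{k:d[k] for k in("image","W")})
    print(n,d["mtx"],-cv2.Rodrigues(np.array(d["rvec"],float))[0].T@np.array(d["tvec"],float).ravel())
print(monitor.get_obs(), ctrl.tcp_to_grasp)
E
```

```text
top [[381.91844437   0.         319.52531829]
 [  0.         381.91844437 202.241103  ]
 [  0.           0.           1.        ]] [0.34598284 0.12853935 0.91018646]
side [[406.29349523   0.         319.01042538]
 [  0.         406.29349523 202.65621169]
 [  0.           0.           1.        ]] [ 0.51680517 -0.36285546  0.8005271 ]
{'time_s': 0.1, 'qpos': array([ 1.27842804e+00,  3.00434711e-01,  1.52151297e+00,  4.08901685e-06,
        1.32067545e+00, -6.65941668e-02]), 'joint_vel': array([-0.00132683, -0.00273335, -0.00278293,  0.00064807,  0.00152375,
        0.00012051]), 'tau': array([-1.05719395e-03, -5.32639790e+01, -3.53291488e+01,  7.09247100e-02,
        2.34524725e-02, -6.57832402e-05]), 'ee_pos': array([0.12305654, 0.53582383, 0.20493509]), 'eef_rot': array([-3.14056472e+00, -7.25249450e-05,  2.91581748e+00]), 'force': array([ 0.00515687, -0.57395815,  0.32645033]), 'moment': array([ 0.00393381, -0.0027346 , -0.00808867]), 'grip_force': 0.0, 'grip_width': 0.09391807773783596} -0.0188
```

View pics/top0.png

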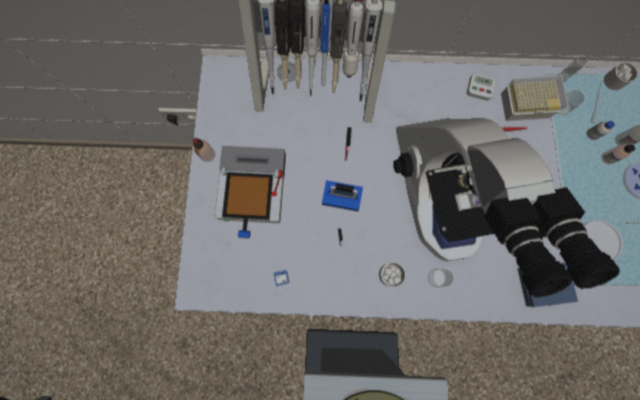

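View pics/side0.png

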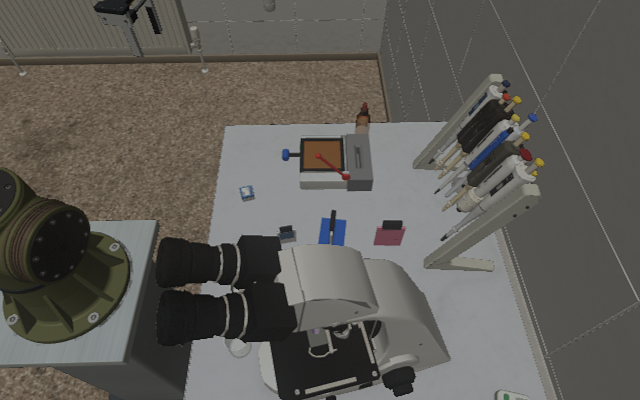

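The top view shows the viewer at about (250,185), the blue grip at (244,233), the red pointer ending near (278,190), and the stand with the plate at (343,195). In the side view the plate bar is near (333,218), and the pink decoy at (390,232) is seen apart from it.

Run:
```python
from h import *
im=[]
for n,(x0,y0,x1,y1) in dict(top=(190,130,380,260),side=(230,110,420,260)).items():
    d=np.load(n+"0.npz"); I=d["image"]; W=d["W"]
    im.append(cv2.resize(I[y0:y1,x0:x1,::-1],None,fx=4,fy=4,interpolation=cv2.INTER_CUBIC)[:600])
    h=cv2.cvtColor(I,cv2.COLOR_RGB2HSV); H,S,V=h[...,0].astype(int),h[...,1],h[...,2]
    reg=np.zeros(H.shape,bool); reg[y0:y1,x0:x1]=1
    w=W
    def rep(nm,m):
        m=m&reg&np.isfinite(w[...,0])
        k,l,s,c=cv2.connectedComponentsWithStats(m.astype(np.uint8))
        for i in range(1,k):
            if s[i,4]>12:
                p=w[l==i]; print(n,nm,s[i],"med",np.median(p,0).round(4),"lo",np.percentile(p,3,0).round(4),"hi",np.percentile(p,97,0).round(4))
                q=p[:,:2].astype(np.float32); print("    rect",[np.round(a,4) for a in cv2.minAreaRect(q)])
    rep("blue",(abs(H-110)<12)&(S>150)&(V>60))
    rep("red",((H<5)|(H>174))&(S>150)&(V>80))
    rep("amber",(H>5)&(H<20)&(S>150))
    rep("black>60mm",(V<70)&(w[...,2]>0.06))
    rep("black low",(V<70)&(w[...,2]<0.06))
    Z=w[...,2]
    rep("z 38-48",(Z>.036)&(Z<.049)&(S<60)&(V>60))
    rep("z>85",(Z>.085)&(S<100))
cv2.imwrite("pics/a.png",im[0]);cv2.imwrite("pics/b.png",im[1])
```

```text
top blue [323 181  39  29 515] med [0.5409 0.0905 0.0302] lo [0.5235 0.0447 0.0245] hi [0.5799 0.1281 0.0337]
    rect [array([0.5519, 0.0864]), array([0.0855, 0.0544]), np.float64(81.6069)]
top blue [239 230  10   7  59] med [0.4477 0.3065 0.0585] lo [0.4429 0.2957 0.0534] hi [0.4553 0.3161 0.0606]
    rect [array([0.4502, 0.3063]), array([0.0145, 0.0214]), np.float64(1.2035)]
top red [279 171   3   7  18] med [0.591  0.2323 0.0604] lo [0.581  0.2302 0.055 ] hi [0.5967 0.235  0.0687]
    rect [array([0.5879, 0.2327]), array([0.0048, 0.0177]), np.float64(89.3808)]
top red [271 192   5   4  13] med [0.5267 0.2334 0.1314] lo [0.5236 0.2315 0.0826] hi [0.5392 0.2459 0.1347]
    rect [array([0.5333, 0.2424]), array([0.0269, 0.0075]), np.float64(51.8487)]
top amber [ 226  176   43   40 1481] med [0.5376 0.3054 0.0523] lo [0.4963 0.263  0.0496] hi [0.5807 0.3475 0.0552]
    rect [array([0.5383, 0.3054]), array([0.0909, 0.0911]), np.float64(88.4828)]
top black>60mm [347 130   4  16  51] med [0.6719 0.0789 0.0959] lo [0.6565 0.0747 0.0873] hi [0.6875 0.0816 0.0981]
    rect [array([0.6722, 0
[... 7380 characters left out ...]
52] hi [0.6593 0.4172 0.0879]
    rect [array([0.6513, 0.4133]), array([0.0176, 0.0075]), np.float64(2.2731)]
side z>85 [330 210   7  21  96] med [0.555  0.0797 0.1045] lo [0.549  0.0634 0.0899] hi [0.5626 0.1009 0.1074]
    rect [array([0.5551, 0.0823]), array([0.0407, 0.0096]), np.float64(80.0309)]
side z>85 [383 220  20   7 130] med [0.6785 0.0738 0.0937] lo [0.6596 0.0706 0.0856] hi [0.697  0.0808 0.0971]
    rect [array([0.6785, 0.0758]), array([0.0108, 0.0392]), np.float64(89.2436)]
side z>85 [ 230  234  156   26 2330] med [ 0.4764 -0.1349  0.3782] lo [ 0.4261 -0.1518  0.328 ] hi [ 0.5722 -0.115   0.3965]
    rect [array([ 0.5212, -0.1269]), array([0.2028, 0.0396]), np.float64(7.3379)]
```

View pics/a.png

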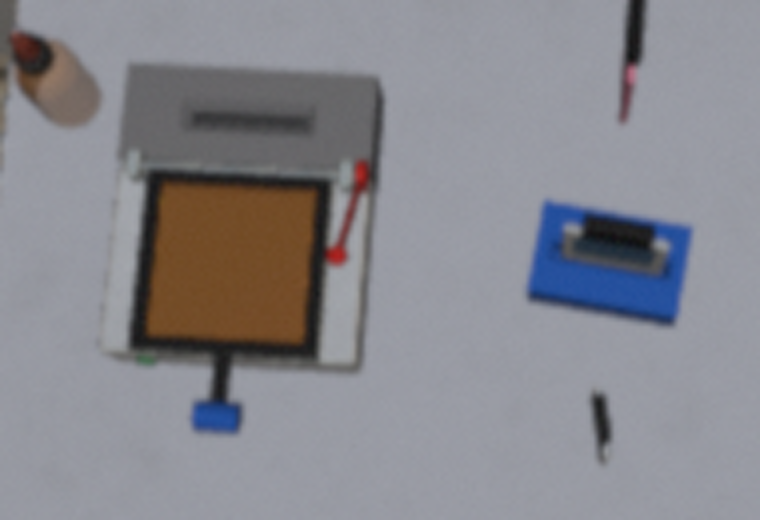

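View pics/b.png

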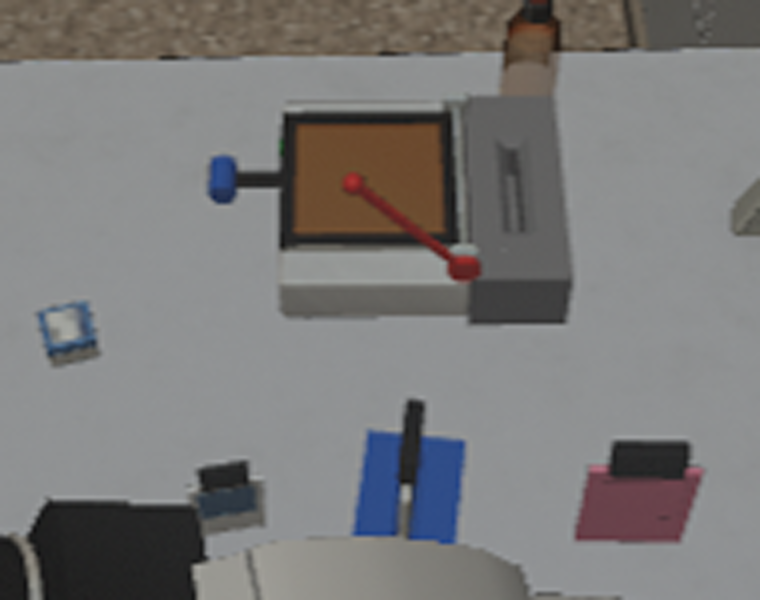

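Run:
```python
from h import *
P=[];D={}
for n in("top","side"):
    c=camera(n); D[n]=c; R=cv2.Rodrigues(np.array(c["rvec"],float))[0]
    P.append(np.array(c["mtx"])@np.c_[R,np.array(c["tvec"],float).ravel()])
def cen(I,x0,y0,x1,y1):
    s=I[y0:y1,x0:x1].astype(float); w=np.clip(s[...,0]-np.maximum(s[...,1],s[...,2])-40,0,None)
    v,u=np.mgrid[y0:y1,x0:x1]; return np.array([(u*w).sum(),(v*w).sum()])/w.sum()
a=cen(D["top"]["image"],271,191,278,198); b=cen(D["side"]["image"],314,151,321,158)
X=cv2.triangulatePoints(P[0],P[1],a.reshape(2,1),b.reshape(2,1)).ravel(); X=X[:3]/X[3]
print(a,b,X)
h=lambda dx,dy,dz:np.array([.569,.3037,0])+[dx*np.cos(.02)+dy*np.sin(.02),-dx*np.sin(.02)+dy*np.cos(.02),dz]
print("hinge",h(.025,-.071,.05), "theta",np.arctan2(X[2]-.05,h(.025,-.071,0)[0]-X[0]), np.hypot(X[2]-.05,h(.025,-.071,0)[0]-X[0]))
for n,pp in zip(("top","side"),P):
    print("per-camera residual theta:")
    px={"top":a,"side":b}[n]
    for t in np.arange(.74,.98,.04):
        q=h(.025-.1*np.cos(t),-.071,.05+.1*np.sin(t)); r=pp@np.r_[q,1]; print(n,round(t,2),(r[:2]/r[2]-px).round(1),end=";")
# obstacles
for n in D:
    W=np.load(n+"0.npz")["W"].reshape(-1,3); W=W[np.isfinite(W[:,0])]
    for x in np.arange(.40,.86,.05):
        print(n,round(x,2),[ (lambda m: round(float(np.percentile(W[m,2],98)),2) if m.sum()>5 else None)((W[:,0]>=x)&(W[:,0]<x+.05)&(W[:,1]>=y)&(W[:,1]<y+.05)&(W[:,2]>-.1)) for y in np.arange(-.15,.5,.05)])
```

```text
[273.66415094 193.23867925] [317.6999003  155.05982054] [0.52829813 0.23516798 0.12434456]
hinge [0.59257509 0.23221423 0.05      ] theta 0.8578973266171004 0.09827838775420095
per-camera residual theta:
top 0.74 [0.8 5.2];top 0.78 [0.8 3.6];top 0.82 [0.7 2. ];top 0.86 [0.7 0.3];top 0.9 [ 0.6 -1.4];top 0.94 [ 0.6 -3.1];per-camera residual theta:
side 0.74 [-4.3  2.7];side 0.78 [-3.   1.8];side 0.82 [-1.7  0.9];side 0.86 [-0.4  0.1];side 0.9 [ 1.  -0.6];side 0.94 [ 2.4 -1.4];top 0.4 [0.4, 0.21, 0.0, 0.0, 0.06, 0.0, 0.0, 0.0, 0.06, 0.06, 0.0, 0.0, 0.0]
top 0.45 [0.39, 0.21, 0.0, 0.0, 0.07, 0.0, 0.0, 0.04, 0.06, 0.06, 0.05, 0.0, 0.0]
top 0.5 [0.38, 0.21, 0.0, 0.03, 0.11, 0.03, 0.0, 0.13, 0.06, 0.06, 0.06, 0.0, 0.0]
top 0.55 [0.35, 0.27, 0.09, 0.03, 0.11, 0.1, 0.0, 0.09, 0.06, 0.06, 0.06, 0.0, 0.0]
top 0.6 [0.29, 0.27, 0.11, 0.0, 0.06, 0.0, 0.0, 0.05, 0.05, 0.05, 0.05, 0.11, 0.0]
top 0.65 [0.24, 0.21, 0.0, 0.0, 0.1, 0.0, 0.0, 0.05, 0.05, 0.05, 0.05, 0.1, 0.0]
top 0.7 [0.13, 0.1, 0.04, 0.01, 0.0, 0.0, 0.0, 0.0, 0.0, 0.0, 0.0, 0.0, 0.0]
top 0.75 [0.02, 0.0, 0.0, 0.14, 0.16, 0.11, 0.1, 0.1,
[... 317 characters left out ...]
 0.0, 0.04, 0.06, 0.06, 0.05, 0.0, 0.0]
side 0.5 [0.38, None, None, None, 0.1, 0.03, 0.0, 0.13, 0.05, 0.05, 0.05, 0.0, 0.0]
side 0.55 [0.35, None, None, None, 0.11, 0.03, 0.0, 0.09, 0.05, 0.05, 0.06, 0.0, 0.0]
side 0.6 [0.29, 0.28, None, 0.0, 0.03, 0.0, 0.0, 0.05, 0.05, 0.05, 0.06, 0.1, 0.0]
side 0.65 [0.24, 0.23, None, 0.0, 0.1, 0.0, 0.0, 0.05, 0.05, 0.05, 0.05, 0.11, 0.0]
side 0.7 [0.13, 0.11, 0.0, 0.0, 0.07, 0.0, 0.0, 0.0, 0.0, 0.0, 0.0, 0.0, 0.0]
side 0.75 [0.02, 0.0, 0.0, 0.13, 0.15, 0.11, 0.09, 0.03, 0.08, 0.07, 0.0, 0.0, 0.0]
side 0.8 [0.0, 0.0, 0.0, 0.28, 0.28, 0.28, 0.26, 0.26, 0.23, 0.21, 0.0, 0.0, 0.0]
side 0.85 [0.0, 0.0, 0.0, 0.31, 0.3, 0.33, 0.31, 0.3, 0.3, 0.28, 0.0, 0.0, 0.0]
```

>>> apply_moves:
  plan: [0, 0, -5, 0.149, 0, 0, -5, 0.149, 0, 0, -5, 0.149, 0, 0, -5, 0.149, 0, 0, 0, 0.149, 0, 0, 0, 0.149, 0, 0, 0, 0.149, 0, 0, 0, 0.149, 0, 0, 0, 0.149, 0, 0, 0, 0.152]
  hand: 1

```text
out of range: a turn must lie within [-0.15, 0.15]
```

>>> apply_moves:
  plan: [0, 0, -5, 0.149, 0, 0, -5, 0.149, 0, 0, -5, 0.149, 0, 0, -5, 0.149, 0, 0, 0, 0.149, 0, 0, 0, 0.149, 0, 0, 0, 0.149, 0, 0, 0, 0.149, 0, 0, 0, 0.149, 0, 0, 0, 0.149]
  hand: 1

```text
time_s: 1.2
ee_pos: [0.1231, 0.536, 0.2253]
eef_rot: [-3.142, 0.0, 1.42]
force: [0.2, 0.8, -0.3]
grip_width: 0.094
grip_force: 0.0
```

>>> apply_moves:
  plan: [-24, 31, 0, 0, -24, 31, 0, 0, -24, 31, 0, 0, -24, 31, 0, 0, -24, 31, 0, 0, -24, 31, 0, 0, -24, 31, 0, 0, -24, 31, 0, 0, -24, 31, 0, 0, -24, 31, 0, 0, -24, 31, 0, 0, -24, 30, 0, 0, -24, 30, 0, 0, -24, 30, 0, 0, -24, 30, 0, 0, -25, 30, 0, 0, 0, 0, 0, 0, 0, 0, 0, 0]

```text
time_s: 3.0
ee_pos: [0.5533, 0.0838, 0.2249]
eef_rot: [-3.141, 0.0, 1.425]
force: [0.2, 0.9, 0.3]
grip_width: 0.0941
grip_force: 0.0
```

Run:
```python
from h import *
o=monitor.get_obs(); print(o["ee_pos"],o["eef_rot"],o["force"])
d=snap("side"); cv2.imwrite("pics/s1.png",cv2.resize(d["image"][90:270,210:430,::-1],None,fx=3,fy=3,interpolation=cv2.INTER_CUBIC))
```

```text
[0.55329699 0.08375524 0.22492614] [-3.14057136e+00  1.07831535e-04  1.42451233e+00] [0.21341916 0.90028496 0.2615919 ]
```

>>> apply_moves:
  plan: [0, 0, 25, 0, 0, 0, 25, 0, 0, 0, 25, 0, 0, 0, 25, 0, 0, 0, 20, 0, 0, 0, 15, 0, 0, 0, 10, 0, 0, 0, 5, 0, 0, 0, 0, 0]

```text
time_s: 3.95
ee_pos: [0.5531, 0.0845, 0.0754]
eef_rot: [-3.141, 0.0, 1.426]
force: [0.3, -0.5, -0.7]
grip_width: 0.0941
grip_force: 0.0
```

>>> apply_moves:
  plan: [0, 0, 0, 0, 0, 0, 0, 0, 0, 0, 0, 0, 0, 0, 0, 0, 0, 0, 0, 0, 0, 0, 0, 0, 0, 0, 0, 0, 0, 0, 0, 0, 0, 0, 0, 0, 0, 0, 0, 0]
  hand: -1
  squeeze: 20

```text
time_s: 4.95
ee_pos: [0.5533, 0.0841, 0.0754]
eef_rot: [-3.142, 0.0, 1.426]
force: [0.3, -0.2, 0.1]
grip_width: 0.0176
grip_force: 0.0
```

>>> apply_moves:
  plan: [0, 0, 0, 0, 0, 0, 0, 0, 0, 0, 0, 0]

```text
time_s: 5.25
ee_pos: [0.5536, 0.0841, 0.0755]
eef_rot: [3.141, -0.0, 1.426]
force: [2.4, 0.2, -1.1]
grip_width: 0.0099
grip_force: 20.0
```

>>> apply_moves:
  plan: [0, 0, -5, 0, 0, 0, -10, 0, 0, 0, -15, 0, 0, 0, -15, 0, 0, 0, -15, 0, 0, 0, -15, 0, 0, 0, -15, 0, 0, 0, -10, 0, 0, 0, 0, 0, 0, 0, 0, 0]

```text
time_s: 6.25
ee_pos: [0.5531, 0.0841, 0.1752]
eef_rot: [-3.141, 0.0, 1.426]
force: [0.0, 0.1, -1.4]
grip_width: 0.0099
grip_force: 20.0
```

Run:
```python
from h import *
o=monitor.get_obs(); print(o["ee_pos"],o["eef_rot"],o["force"])
ims=[]
for n,(x0,y0) in dict(top=(270,120),side=(250,130)).items():
    d=snap(n); np.savez(n+"1.npz",image=d["image"],W=d["W"])
    ims.append(cv2.resize(d["image"][y0:y0+130,x0:x0+130,::-1],(400,400),interpolation=cv2.INTER_CUBIC))
cv2.imwrite("pics/g1.png",np.hstack(ims))
```

```text
[0.55306401 0.0841311  0.1751678 ] [-3.14097654e+00  1.19362554e-04  1.42577709e+00] [ 0.04718665  0.14617637 -1.44481353]
```

View pics/g1.png

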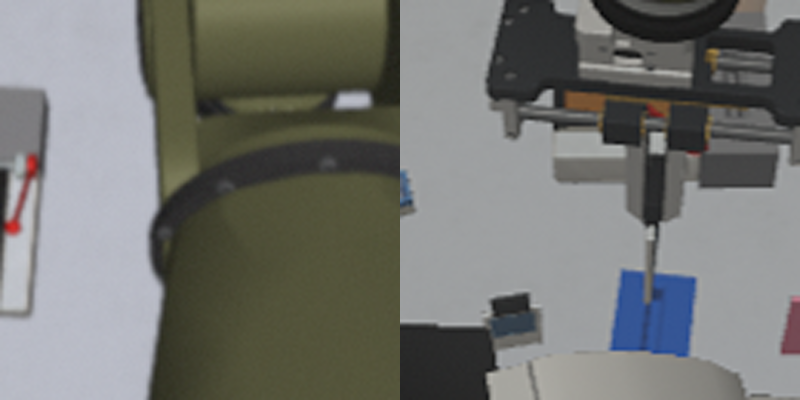

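The plate hangs upright in the fingers (right half, blade at about (650,265)), clear of the stand.

Run:
```python
from h import *
o=monitor.get_obs(); W=np.load("side1.npz")["W"].reshape(-1,3); I=np.load("side1.npz")["image"].reshape(-1,3).astype(int)
y=o["eef_rot"][2]-np.pi/2; c,s=np.cos(y),np.sin(y)
d=W-o["ee_pos"]; L=np.stack([d[:,0]*c+d[:,1]*s,-d[:,0]*s+d[:,1]*c,W[:,2]],1)
m=(abs(L[:,0])<.012)&(abs(L[:,1])<.05)&(L[:,2]>.09)&(L[:,2]<.165)
p=L[m]
for z in np.arange(.09,.165,.01):
    q=p[(p[:,2]>=z)&(p[:,2]<z+.01)]
    if len(q): print(round(z,3),len(q),"x",np.percentile(q[:,0],[5,50,95]).round(4),"y",np.percentile(q[:,1],[5,50,95]).round(4))
# slot, old pictures: low points inside grey block
for n in("top","side"):
    W=np.load(n+"0.npz")["W"].reshape(-1,3)
    v=W-[.569,.3037,0]; c,s=np.cos(-.02),np.sin(-.02); V=np.stack([v[:,0]*c+v[:,1]*s,-v[:,0]*s+v[:,1]*c,W[:,2]],1)
    m=(V[:,0]>.04)&(V[:,0]<.08)&(abs(V[:,1])<.05)&(V[:,2]<.036)
    print(n,m.sum(),"slot y",np.percentile(V[m,1],[1,50,99]).round(4),"x",np.percentile(V[m,0],[1,50,99]).round(4))
    g=(V[:,2]>.038)&(V[:,2]<.049)&(V[:,0]>.035)&(V[:,0]<.11)
    print(" block y",np.percentile(V[g,1],[.5,99.5]).round(4),"x",np.percentile(V[g,0],99.5).round(4))
```

```text
0.11 10 x [-0.0004  0.0021  0.0027] y [-0.0304 -0.0255  0.0192]
0.12 10 x [-0.0008  0.0013  0.0027] y [-0.0303 -0.0291  0.0068]
0.13 8 x [-0.0009  0.001   0.0028] y [-0.03   -0.0288 -0.0029]
0.14 9 x [-0.0011  0.0008  0.0029] y [-0.0303 -0.0296 -0.0113]
0.15 11 x [-0.0015  0.0007  0.0028] y [-0.0301 -0.0292 -0.014 ]
0.16 7 x [-0.0016  0.0005  0.0027] y [-0.0301 -0.0287 -0.0196]
top 74 slot y [-0.0297  0.0035  0.0354] x [0.0604 0.0634 0.0647]
 block y [-0.8659  0.1176] x 0.1077
side 62 slot y [-0.0202  0.016   0.0362] x [0.0604 0.0644 0.0665]
 block y [-0.5207  0.1126] x 0.1062
```

>>> apply_moves:
  plan: [12, 2, 0, 0, 22, 4, 0, 0, 24, 5, 0, 0, 24, 5, 0, 0, 24, 5, 0, 0, 24, 5, 0, 0, 24, 5, 0, 0, 24, 5, 0, 0, 22, 4, 0, -0.03, 15, 2, 0, -0.03, 11, 2, 0, -0.03, 0, 0, 0, -0.035, 0, 0, 0, 0, 0, 0, 0, 0]

```text
time_s: 7.75
ee_pos: [0.6284, 0.3017, 0.1752]
eef_rot: [-3.141, 0.0, 1.55]
force: [0.2, 0.7, -1.2]
grip_width: 0.0097
grip_force: 20.0
```

Run:
```python
from h import *
o=monitor.get_obs(); print(o["ee_pos"],o["eef_rot"],o["force"])
ims=[]
for n,(x0,y0) in dict(top=(200,110),side=(290,80)).items():
    d=snap(n); np.savez(n+"2.npz",image=d["image"],W=d["W"])
    ims.append(cv2.resize(d["image"][y0:y0+130,x0:x0+130,::-1],(400,400),interpolation=cv2.INTER_CUBIC))
cv2.imwrite("pics/g2.png",np.hstack(ims))
```

```text
[0.62837664 0.3017404  0.17519561] [-3.14120125e+00  2.23347237e-04  1.54989356e+00] [ 0.15588501  0.71460326 -1.21325986]
```

View pics/g2.png

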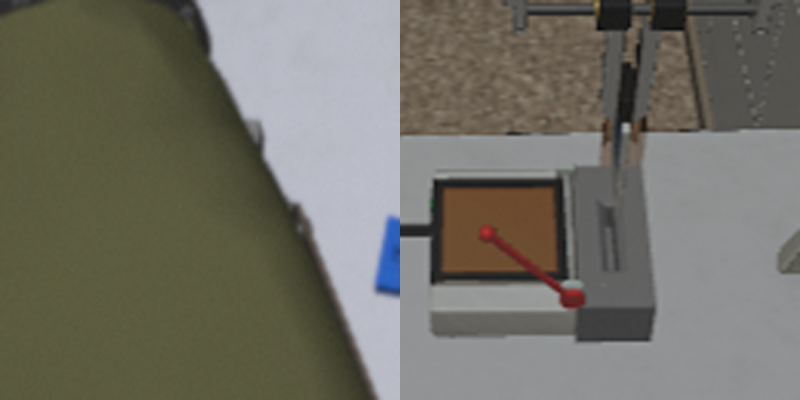

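The plate hangs above the slot, which is at about (610,238) in the right half, and the pointer is clear.

>>> apply_moves:
  plan: [0, 0.5, 15, 0, 0, 0, 15, 0, 0, 0, 15, 0, 0, 0, 10, 0, 0, 0, 5, 0, 0, 0, 5, 0, 0, 0, 5, 0, 0, 0, 3, 0, 0, 0, 3, 0, 0, 0, 3, 0, 0, 0, 0, 0]

```text
time_s: 8.95
ee_pos: [0.6292, 0.3016, 0.0961]
eef_rot: [3.141, -0.0, 1.551]
force: [4.2, 0.2, -2.5]
grip_width: 0.0101
grip_force: 20.0
```

>>> apply_moves:
  plan: [0, 0.7, 0, 0, 0, 0, 3, 0, 0, 0, 3, 0, 0, 0, 0, 0]

```text
time_s: 9.35
ee_pos: [0.6295, 0.3016, 0.0898]
eef_rot: [-3.141, 0.0, 1.551]
force: [0.4, -0.3, -2.0]
grip_width: 0.01
grip_force: 20.0
```

>>> apply_moves:
  plan: [0, 0, 3, 0, 0, 0, 3, 0, 0, 0, 2, 0, 0, 0, 1, 0, 0, 0, 0, 0]

```text
time_s: 9.85
ee_pos: [0.6296, 0.3017, 0.0812]
eef_rot: [-3.141, 0.0, 1.551]
force: [0.4, 0.6, -0.3]
grip_width: 0.0103
grip_force: 20.0
```

>>> apply_moves:
  plan: [0, 0, 1, 0, 0, 0, 0.5, 0, 0, 0, 0, 0]

```text
time_s: 10.15
ee_pos: [0.6298, 0.3017, 0.0804]
eef_rot: [3.141, -0.0, 1.551]
force: [-0.3, 0.1, 2.4]
grip_width: 0.0095
grip_force: 20.0
```

Contact with the bottom; release.

>>> apply_moves:
  plan: [0, 0, 0, 0, 0, 0, 0, 0, 0, 0, 0, 0, 0, 0, 0, 0, 0, 0, 0, 0, 0, 0, 0, 0]
  hand: 0

```text
time_s: 10.75
ee_pos: [0.6297, 0.3017, 0.0799]
eef_rot: [-3.142, 0.0, 1.551]
force: [-0.0, 0.3, -0.2]
grip_width: 0.047
grip_force: 0.0
```

>>> apply_moves:
  plan: [0, 0, -5, 0, 0, 0, -15, 0, 0, 0, -20, 0, 0, 0, -25, 0, 0, 0, -25, 0, 0, 0, -25, 0, 0, 0, -15, 0, 0, 0, 0, 0]

```text
time_s: 11.55
ee_pos: [0.6303, 0.302, 0.2131]
eef_rot: [3.138, -0.002, 1.551]
force: [0.0, 0.1, -0.2]
grip_width: 0.0468
grip_force: 0.0
```

>>> apply_moves:
  plan: [0, -30, 0, 0, 0, -30, 0, 0, 0, -30, 0, 0, 0, -30, 0, 0, 0, -30, 0, 0, 0, -30, 0, 0, 0, 0, 0, -0.14, 0, 0, 0, -0.14, 0, 0, 0, -0.14, 0, 0, 0, -0.14, 0, 0, 0, -0.14, 0, 0, 0, -0.14, 0, 0, 0, -0.14, 0, 0, 0, -0.14, 0, 0, 0, -0.14, 0, 0, 0, -0.14, 0, 0, 0, -0.14, 0, 0, 0, -0.03, 0, 0, 0, 0]

```text
time_s: 13.45
ee_pos: [0.4495, 0.3052, 0.2093]
eef_rot: [-3.141, -0.001, 3.118]
force: [0.2, -0.1, -1.0]
grip_width: 0.0473
grip_force: 0.0
```

Run:
```python
from h import *
o=monitor.get_obs(); print(o["ee_pos"],o["eef_rot"],o["qpos"])
d=snap("side"); W=d["W"].reshape(-1,3)
m=(abs(W[:,0]-.63)<.02)&(abs(W[:,1]-.302)<.04)&(W[:,2]>.06)&(W[:,2]<.13); p=W[m]
for z in np.arange(.06,.12,.01):
    q=p[(p[:,2]>=z)&(p[:,2]<z+.01)]
    if len(q): print(round(z,3),len(q),"x",np.percentile(q[:,0],[5,50,95]).round(4),"y",np.percentile(q[:,1],[5,50,95]).round(4))
print("top z",np.percentile(p[:,2],[90,98]))
cv2.imwrite("pics/g3.png",cv2.resize(d["image"][80:210,270:430,::-1],(640,520),interpolation=cv2.INTER_CUBIC))
```

```text
[0.4494709  0.30515647 0.20927637] [-3.14103897e+00 -9.09637937e-04  3.11843520e+00] [ 5.29016851e-01  2.82542698e-01  1.53430642e+00  5.91845077e-06
  1.32580841e+00 -1.01862371e+00]
0.06 13 x [0.627  0.6273 0.6299] y [0.2716 0.2928 0.3067]
0.07 12 x [0.6269 0.6278 0.6315] y [0.2703 0.2735 0.2829]
0.08 14 x [0.6261 0.6284 0.6317] y [0.2718 0.2798 0.2887]
0.09 19 x [0.6247 0.6257 0.6329] y [0.272  0.2834 0.3029]
0.1 52 x [0.625  0.6292 0.6344] y [0.2808 0.2973 0.32  ]
0.11 21 x [0.6253 0.6297 0.6337] y [0.2842 0.3003 0.3165]
top z [0.11032849 0.11154156]
```

View pics/g3.png

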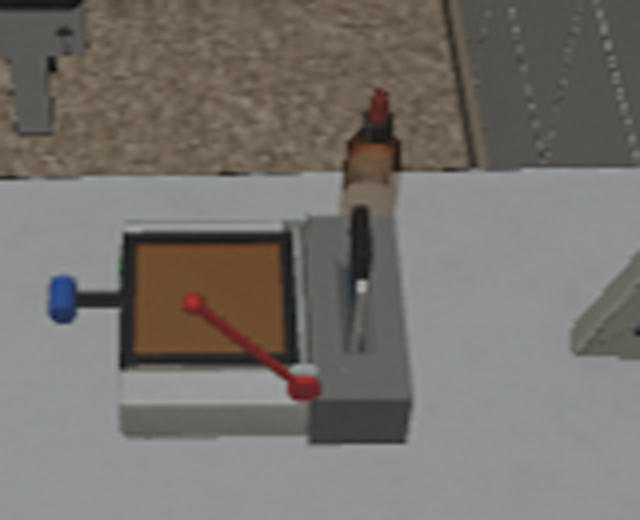

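The plate sits upright in the slot, with its top at 0.111 m as expected. The tool is now above the grip, which is at about (62,299).

>>> apply_moves:
  plan: [0, 0, 25, 0, 0, 0, 25, 0, 0, 0, 25, 0, 0, 0, 25, 0, 0, 0, 20, 0, 0, 0, 15, 0, 0, 0, 15, 0, 0, 0, 12, 0, 0, 0, 10, 0, 0, 0, 6, 0, 0, 0, 0, 0]

```text
time_s: 14.6
ee_pos: [0.4495, 0.3051, 0.0313]
eef_rot: [-3.141, -0.001, 3.12]
force: [-0.4, 0.1, 0.3]
grip_width: 0.0471
grip_force: 0.0
```

>>> apply_moves:
  plan: [0, 0, 0, 0, 0, 0, 0, 0, 0, 0, 0, 0, 0, 0, 0, 0, 0, 0, 0, 0, 0, 0, 0, 0, 0, 0, 0, 0]
  hand: -1
  squeeze: 20

```text
time_s: 15.3
ee_pos: [0.45, 0.3065, 0.0325]
eef_rot: [3.139, 0.001, 3.121]
force: [0.4, 10.1, -2.1]
grip_width: 0.0255
grip_force: 20.0
```

>>> apply_moves:
  plan: [0, 1.4, 0, 0, -0.2, 0, -7.2, 0, -0.5, 0, -7.2, 0, -0.9, 0, -7.2, 0, -1.3, 0, -7.1, 0, -1.6, 0, -7.1, 0, -2, 0, -7, 0, -2.3, 0, -6.9, 0, -2.7, 0, -6.7, 0, 0, 0, 0, 0]

```text
time_s: 16.3
ee_pos: [0.4615, 0.3064, 0.0892]
eef_rot: [3.142, 0.0, 3.121]
force: [-1.9, -2.0, -1.0]
grip_width: 0.0259
grip_force: 20.0
```

>>> apply_moves:
  plan: [-3, 0, -6.6, 0, -3.3, 0, -6.4, 0, -3.6, 0, -6.3, 0, -4, 0, -6.1, 0, -4.2, 0, -5.9, 0, -4.5, 0, -5.7, 0, -4.8, 0, -5.4, 0, -5.1, 0, -5.2, 0, -3.2, 0, -3, 0, -3.2, 0, -2.9, 0, 0, 0, 0, 0, 0, 0, 0, 0, 0, 0, 0, 0]

```text
time_s: 17.6
ee_pos: [0.5001, 0.3056, 0.1418]
eef_rot: [-3.142, 0.0, 3.121]
force: [-0.2, -3.6, -1.1]
grip_width: 0.0258
grip_force: 20.0
```

Run:
```python
from h import *
o=monitor.get_obs(); print(o["ee_pos"],o["force"],o["grip_force"])
d=snap("side"); W=d["W"]; I=d["image"]; h=cv2.cvtColor(I,cv2.COLOR_RGB2HSV); H,S=h[...,0],h[...,1]
m=(H>5)&(H<20)&(S>140)&np.isfinite(W[...,0])&(abs(W[...,1]-.305)<.05)&(abs(W[...,0]-.54)<.08)&(W[...,2]>.04)
p=W[m]; q=p-p.mean(0); n=np.linalg.svd(q,full_matrices=False)[2][2]; n*=np.sign(n[2])
print(m.sum(),"screen angle",np.arctan2(-n[0],n[2]),n, p.mean(0), "pred from hinge",np.arctan2(p[:,2].mean()-.05,.5946-p[:,0].mean()))
r=((H<5)|(H>174))&(S>150)&np.isfinite(W[...,0])&(W[...,0]<.62)&(W[...,0]>.5)&(abs(W[...,1]-.233)<.015)&(W[...,2]>.04)
p=W[r]; print(r.sum(),"pointer fit",np.arctan(-np.polyfit(p[:,0],p[:,2],1)[0]), -1/np.polyfit(p[:,2],p[:,0],1)[0])
cv2.imwrite("pics/g4.png",cv2.resize(I[80:210,250:410,::-1],(640,520),interpolation=cv2.INTER_CUBIC))
```

```text
[0.50009236 0.30561311 0.14181603] [-0.20321876 -3.59645175 -1.05912176] 19.999632239341736
9 screen angle -0.8136216540709429 [0.30060956 0.91045023 0.28410256] [0.53204289 0.33932616 0.13162884] pred from hinge 0.916906540066877
78 pointer fit 0.8540776184491305 1.1746736243284197
```

View pics/g4.png

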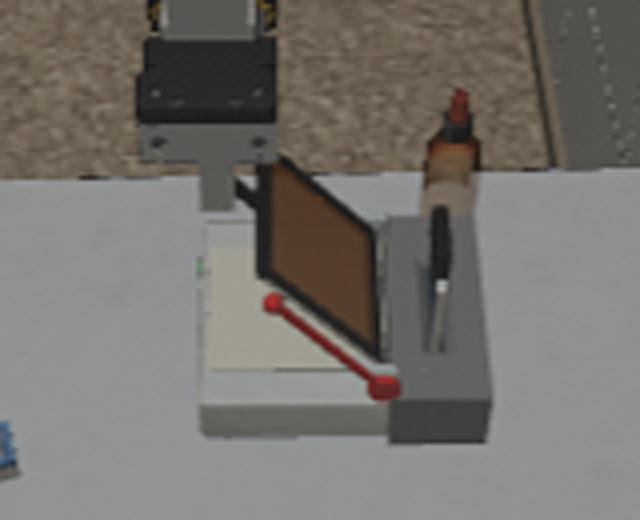

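The screen is raised and gripped. Its near edge runs (262,275)-(378,355), roughly parallel to the pointer at (273,302)-(383,387), and the plate still stands in the slot. I'll check the angle by projecting models of both.

Run:
```python
from h import *
d=snap("side"); W=d["W"]; I=d["image"]; h=cv2.cvtColor(I,cv2.COLOR_RGB2HSV); H,S,V=[h[...,i].astype(int) for i in range(3)]
R=cv2.Rodrigues(np.array(d["rvec"],float))[0]; t=np.array(d["tvec"],float).ravel(); K=np.array(d["mtx"])
def pr(x,y,z):
    c,s=np.cos(-.02),np.sin(-.02); q=np.array([.5696+x*c-y*s,.3032+x*s+y*c,z]); p=K@(R@q+t); return p[:2]/p[2]
def sl(r0,r1,y,th,off):
    a,b=[pr(.025-r*np.cos(th)+off*np.sin(th),y,.05+r*np.sin(th)+off*np.cos(th)) for r in(r0,r1)]; return np.degrees(np.arctan2(b[1]-a[1],b[0]-a[0])%np.pi)if 0 else np.degrees(np.arctan((b[1]-a[1])/(b[0]-a[0]))),a.round(1)
for th in(.78,.82,.86,.9,.94): print(th,"pointer",sl(.095,.01,-.071,th,0),"screen edge",sl(.1,.02,-.05,th,0),"amber mid",sl(.1,.02,0,th,0))
red=(((H<6)|(H>173))&(S>140)&(V>80)); v,u=np.nonzero(red); k=(u>312)&(u<352)&(v>150)&(v<182)
f=cv2.fitLine(np.c_[u[k],v[k]].astype(np.float32),cv2.DIST_HUBER,0,.01,.01).ravel(); print("pointer obs",np.degrees(np.arctan(f[1]/f[0])))
# lower boundary of amber region per column
x=[];lo=[];up=[]
am=(H>4)&(H<22)&(S>90)&(V>40)&~red
for c in range(322,342):
    r=np.nonzero(am[118:172,c])[0]
    if len(r)>5: x.append(c);lo.append(r.max()+118);up.append(r.min()+118)
print(list(zip(x,up,lo)))
print("amber lower",np.degrees(np.arctan(np.polyfit(x,lo,1)[0])),"upper",np.degrees(np.arctan(np.polyfit(x,up,1)[0])))
for th in(.82,.86,.9): print(th,"pred lower/upper",sl(.1,.02,-.045,th,0),sl(.1,.02,.045,th,0))
```

```text
0.78 pointer (np.float64(32.799879302374045), array([316.6, 158.1])) screen edge (np.float64(33.36605183338592), array([314.9, 149.9])) amber mid (np.float64(34.62880164050502), array([314.9, 133.8]))
0.82 pointer (np.float64(35.0614625594693), array([317.8, 157.3])) screen edge (np.float64(35.643233517127186), array([316.2, 149.1])) amber mid (np.float64(36.93725756831865), array([316.2, 132.9]))
0.86 pointer (np.float64(37.412253424554606), array([319.1, 156.5])) screen edge (np.float64(38.00615950497957), array([317.5, 148.3])) amber mid (np.float64(39.3233864459793), array([317.5, 132.1]))
0.9 pointer (np.float64(39.857214150208144), array([320.4, 155.8])) screen edge (np.float64(40.459255918251515), array([318.9, 147.5])) amber mid (np.float64(41.79049674108224), array([318.8, 131.3]))
0.94 pointer (np.float64(42.400965069574255), array([321.8, 155.1])) screen edge (np.float64(43.00656788915921), array([320.3, 146.7])) amber mid (np.float64(44.34145877224002), array([320.2, 130.5]))
pointer obs 37.22888
[(322, np.int64(123), np.int64(150)), (323, np.int64(123), np.int64(158)), (
[... 414 characters left out ...]
.int64(134), np.int64(159)), (336, np.int64(134), np.int64(160)), (337, np.int64(135), np.int64(161)), (338, np.int64(136), np.int64(162)), (339, np.int64(136), np.int64(162)), (340, np.int64(138), np.int64(163)), (341, np.int64(138), np.int64(164))]
amber lower 32.85698858938131 upper 39.129520827793264
0.82 pred lower/upper (np.float64(35.77827884833151), array([316.2, 147.4])) (np.float64(38.00269628602155), array([316.1, 119.2]))
0.86 pred lower/upper (np.float64(38.14387081229579), array([317.5, 146.6])) (np.float64(40.40399586912443), array([317.4, 118.3]))
0.9 pred lower/upper (np.float64(40.59869237262731), array([318.9, 145.8])) (np.float64(42.87845762001402), array([318.7, 117.5]))
```

>>> apply_moves:
  plan: [-1, 0, -0.9, 0, 0, 0, 0, 0, 0, 0, 0, 0, 0, 0, 0, 0, 0, 0, 0, 0, 0, 0, 0, 0]

```text
time_s: 18.3
ee_pos: [0.5011, 0.3056, 0.1427]
eef_rot: [-3.141, -0.0, 3.121]
force: [-1.0, -3.2, -3.8]
grip_width: 0.0258
grip_force: 20.0
```

Run:
```python
from station import *
o=monitor.get_obs(); print(o["ee_pos"],o["joint_vel"],o["grip_force"]); print(ctrl.hand_in())
```

```text
[0.50106621 0.30559224 0.1426928 ] [-3.48125172e-05  6.61499499e-04  8.65197204e-04 -4.83743440e-05
  1.23900338e-03  1.07097874e-03] 19.9994695186615
the job is handed in; nothing more can be done
None
```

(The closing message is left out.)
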